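Snap a rotary handpiece into its clip rest and park its bur in the guard

TASK

Put the loose steel handpiece away in its clip rest: lay it over the two spring clips with the bur pointing at the guard tube but still short of it, and press it down level until both clips have snapped round it. Then slide it forward in the clips until the chuck butts on the mouth of the guard, with the bur inside, and let go. Press only as hard as the clips need, never bottom it hard or ram the guard, and leave everything else on the bench where it is.

Things in the scene. Friction and masses are not known exactly. Their poses are not given: they have to be found in the camera images.
- tool_mid (a point): middle of the loose handpiece, on its axis (9 mm above the bench as it lies): a plain steel cylinder 18 mm in diameter and 144 mm long, about 0.16 kg, with a dark knurled grip band from 14 mm behind to 29 mm ahead of this point. x axis = along the cylinder towards the chuck and bur. It can roll; its roll angle does not matter.
- tool_nose (a point): centre of the chuck's flat front face, on the axis, 78 mm in front of tool_mid. The last 6 mm before it taper; from it a bur at most 4.6 mm thick sticks out 16 mm forward.
- tool_tail (a point): centre of the rear face of the 18 mm cylinder, on the axis, 72 mm behind tool_mid; a stub 11 mm in diameter runs 14 mm farther back
- seat (a point): point of the fixed rest (grey plate 220 x 46 x 5 mm screwed to the bench, with two steel C clips open at the top), on the axis of a seated handpiece, 42 mm above the bench. x axis = along the rest towards the guard, y across, z up. A seated handpiece has its axis at this height, on the steel floors of the clips; 37 mm are free below it.
- clip_rear (a point): centre of the rear clip, on the seated axis, 56 mm behind seat (-x). Each clip is 10 mm wide along x, about 27 mm across its flared tips, which stand 12 mm above the seated axis. The cylinder first rests on the lips with its axis 11 to 13 mm above the seated axis, and snaps home at about 5 mm above it. Snapping takes about 5 to 8 N a clip; once in, it slides along x at under about 5 N.
- clip_front (a point): centre of the front clip (same as the rear one), on the seated axis, 44 mm in front of seat (+x). In front of it stands the guard: an aluminium tube on the seated axis, 20 mm outside, bore 12 mm, 23 mm deep, open towards the clips. It is locked by hand anywhere in a slot, its mouth 28 to 46 mm in front of this point: find it by feel or by eye. With tool_mid 22 to 30 mm behind seat the bur is always clear of it.
- tin: closed round tin, 65 mm across, 28 mm high; origin under its centre. A bystander.
- loupe: folded black loupe, 28 x 71 x 17 mm; origin under its centre. A bystander.
- brush: brass brush with a brown handle, 30 x 199 x 13 mm; origin under its centre. A bystander.
- ring_clamp: wooden ring clamp, 28 x 130 x 20 mm; origin under its centre. A bystander.
- eraser: grey rubber block, 22 x 46 x 14 mm; origin under its centre. A bystander.
- pliers: flat pliers with black grips, 53 x 153 x 14 mm, lying flat; origin under its centre. A bystander.

How it is judged:
On the way:
1. the handpiece is snapped down into both clips, bur towards the guard, its chuck still 10 mm or more short of the guard (y of tool_nose in the frame of seat between -0.002 and 0.002 m and z of tool_nose in the frame of seat between -0.002 and 0.002 m and y of tool_tail in the frame of seat between -0.002 and 0.002 m and z of tool_tail in the frame of seat between -0.002 and 0.002 m and x of tool_nose in the frame of guard_mouth between -0.045 and -0.01 m), for 0.2 s.
At the end, for the whole second after the job is handed in: the handpiece lies at rest in both clips, both ends of its cylinder within 2 mm of the seated axis in height and sideways, its chuck face within 1.5 mm of the guard's mouth with the bur in the guard, and nothing holds it (y of tool_nose in the frame of seat between -0.002 and 0.002 m and z of tool_nose in the frame of seat between -0.002 and 0.002 m and y of tool_tail in the frame of seat between -0.002 and 0.002 m and z of tool_tail in the frame of seat between -0.002 and 0.002 m and x of tool_nose in the frame of guard_mouth between -0.0015 and 0.0015 m and linear speed of tool below 0.01 m/s); the robot touches nothing.
It fails at once if the handpiece is forced against the clip rest with more than 40 N (contact force between tool and rest above 40 N).
It fails at once if the handpiece is rammed against the guard with more than 20 N (contact force between tool and guard above 20 N).
It fails at once if the gripper or arm pushes on the clip rest with more than 15 N (contact force between any of the fingers, the arm and rest above 15 N).
It fails at once if a bystander is shifted by more than 15 mm (distance of any of tin, loupe, brush, ring_clamp, eraser, pliers from where it was at the start of the episode above 0.015 m).
It also fails if it takes over 61 s, if anything falls off the work surface, if the arm or the gripper's body presses on something with over 40 N, if the wrist force passes 120 N, or if a joint passes its speed limit or range.

ROBOT

A 6-joint arm with a two-finger parallel gripper is mounted at the origin on a cart in front of the work surface, level with it; the furniture and walls round the work are solid. World frame = base frame: x ahead of the robot, y to its left, z up, the work surface at z = 0. Lengths are in m, angles in rad, forces in N, time in s.
With the tool pointing down it reaches from about 0.35 to 0.85 m from the base axis. Payload 8.1 kg.
Tool frame: the origin (TCP) lies on the centre line of the jaws, within the pads' length; the fingertips stand robot.tip_extent ahead of it and the grasp point (between the pads) lies 11 mm behind it (robot.tip_extent is the distance from the TCP to the fingertips, in m); y points along the fingers, z is the direction in which the jaws open and shut, and the axes are right-handed (so a half turn about y gives the same grasp; the last joint's range is limited). The gripper opens to 93 mm and grips with 3 to 60 N. Pads are 15 mm wide; open, the fingers measure 128 mm over their backs; the gripper's body (75 mm by 188 mm) begins 65 mm behind the grasp point.
Start: joints at [1.2, 0.13, 1.488, -0, 1.523, -0.085], TCP at [0.169, 0.576, 0.227] pointing down, gripper open.
Joint ranges: [-2.96, 2.96], [-0.89, 2.26], [0.02, 2.5], [-1.34, 4.48], [0, 2.73], [-2.66, 2.66]. Speed limits (rad/s): [2.39, 2.39, 2.79, 3.14, 3.14, 3.14].

INTERFACE

Orientations are given as a rotation vector (axis times angle).
In Python, from plant import monitor, optics, robot gives the robot as it stands.
- The arm moves only by the shell command python3 -m inch 'ROWS' [OPENING] [FORCE]. ROWS is JSON, a list that holds one entry, the list of rows, each a list of 6 numbers: the shift along the tool's x, y, z in mm, then the turn, a rotation vector about the tool's x, y, z in rad. A call has 1 to 8 rows; each row shifts and turns the commanded pose from where the row before left it, along the tool's axes as they then stand; what a row does not reach is not made up. A row lasts 1/8 s, in which the tool goes at most 62.5 mm and 10.7 degrees, less where a joint would pass 70% of its speed; a pose out of reach is approached as far as the arm can. A call is refused whole if a number of a shift passes 62.5 or a number of a turn 0.188, either way. A call with a gripper value outside its range is refused whole. OPENING is the finger opening in mm, from 0 to 93, set as the call begins (- or left out, the last holds). The fingers move at their own pace and stop on an object; FORCE is the grip in N (left out, the last holds). Time passes only in rows, so rows that do not move let the fingers close. It gives the time, the measured TCP pose, the force and the opening at its end, in the units of the state.
- monitor.read_state(): the state, without advancing time (a new reading comes with each control period).
- optics.read_camera(name): name is "scene" or "top"; returns a dict with "image" (400x640x3 uint8, blue, green, red), "fx", "fy", "cx", "cy" (pixels), "rvec" (rotation vector, rad) and "tvec" (3), from world to camera coordinates, as OpenCV has them. Camera axes: x right, y down, z forward; pixel columns grow to the right and rows downward; lengths in m; the calibration is good to about 2 mm. A picture is of the moment at which its call begins. There is no depth.
- robot.close_job(): hands the job in, once; it reports no verdict.
The state is a dict: "t": time; "q": joint angles; "dq": joint speeds; "joint_torque": joint torques, N m; "tool_pos": TCP position; "orientation": TCP orientation; "force": force on the tool from outside, world axes, zero at the start; "wrist_torque": the same for the moment, N m; "opening": finger opening in m.
Only numpy, scipy, OpenCV 4.12 (cv2) and the standard library are available. Lean on these libraries where they do the work, as an engineer would, in place of code of your own. Each camera call takes 0.05 s, during which the arm holds its last target.

## Working session

There is one attempt and no reset: what is moved stays moved. The work goes in short steps, Python scripts to look and compute and a shell command to move; the robot and the scene stay as the last step left them, time stands still between calls to the robot, and variables do not carry over. Pictures are saved under pics/ and viewed, and the job is handed in when it is done.

```bash
mkdir -p pics; ls; python3 - <<'E'
from plant import monitor, optics, robot
import cv2
print(monitor.read_state()); print(robot.tip_extent)
for n in("scene","top"):
    c=optics.read_camera(n); cv2.imwrite(f"pics/{n}0.png",c["image"]); print({k:v for k,v in c.items() if k!="image"})
E
```

```text
pics
{'t': 0.0, 'q': array([ 1.19959343e+00,  1.31172072e-01,  1.48928093e+00, -3.97112045e-05,
        1.52304053e+00, -8.53810577e-02]), 'dq': array([ 0.00053828, -0.00146638,  0.00263004,  0.00026176,  0.00263182,
        0.00015939]), 'joint_torque': array([ 1.72990018e-03, -5.59855092e+01, -4.91744757e+01,  7.68740731e-02,
        3.54268891e-02, -1.62274505e-04]), 'tool_pos': array([0.16893978, 0.575125  , 0.22558005]), 'orientation': array([-1.56099185,  0.22471003, -0.22409309]), 'force': array([ 0.29457935, -0.88515662,  0.24153813]), 'wrist_torque': array([-0.01006558,  0.04538383,  0.00349388]), 'opening': 0.09305857863007007}
0.008
{'fx': 485.07283904378755, 'fy': 485.07283904378755, 'cx': 314.9880889834254, 'cy': 194.3089468441023, 'rvec': array([ 2.34564031, -0.63455392,  0.22650068]), 'tvec': array([-0.4308962 ,  0.24917969,  1.25383989])}
{'fx': 480.43903382362936, 'fy': 480.43903382362936, 'cx': 318.29424375823123, 'cy': 197.2597786890608, 'rvec': array([ 2.17332843, -2.14604452,  0.12612611]), 'tvec': array([0.01298129, 0.5031275 , 1.46320669])}
```

View pics/scene0.png

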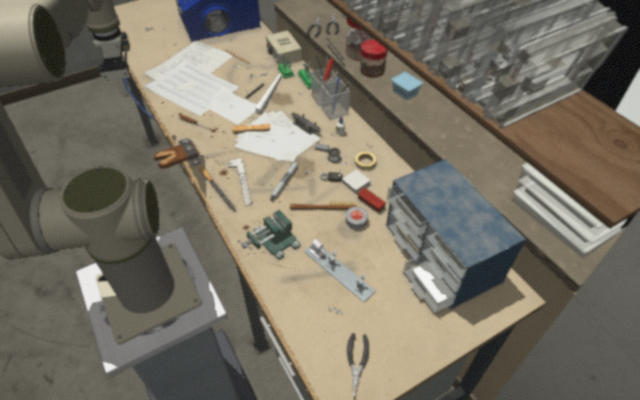

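View pics/top0.png

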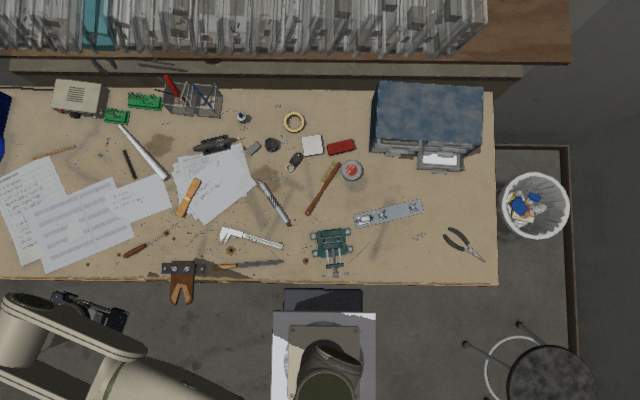

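```bash
python3 - <<'E'
import cv2,numpy as np
t=cv2.imread("pics/top0.png");s=cv2.imread("pics/scene0.png")
def z(im,x0,y0,x1,y1,f,n): cv2.imwrite(n,cv2.resize(im[y0:y1,x0:x1],None,fx=f,fy=f,interpolation=cv2.INTER_CUBIC))
z(t,340,190,440,240,8,"pics/t_rest.png");z(t,240,160,340,235,8,"pics/t_tool.png")
z(s,295,230,385,305,8,"pics/s_rest.png");z(s,250,140,340,215,8,"pics/s_tool.png")
E
```

```text
(no output)
```

View pics/t_rest.png

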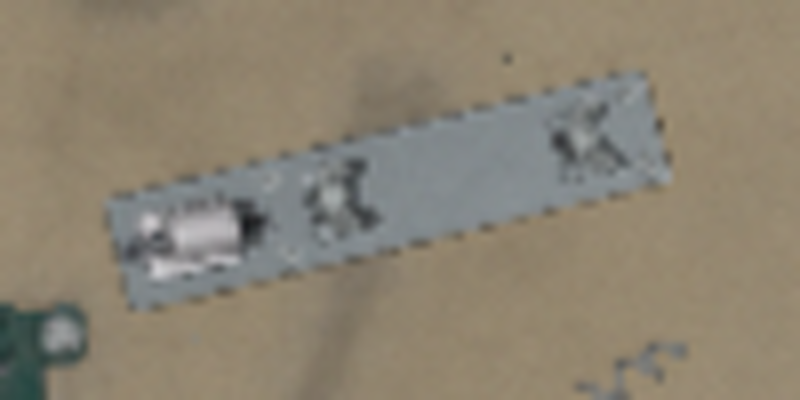

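View pics/t_tool.png

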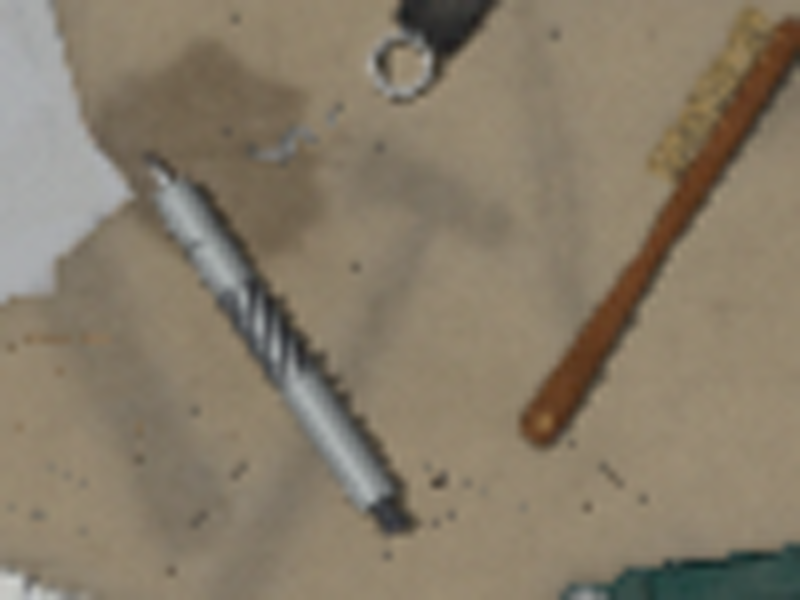

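View pics/s_rest.png

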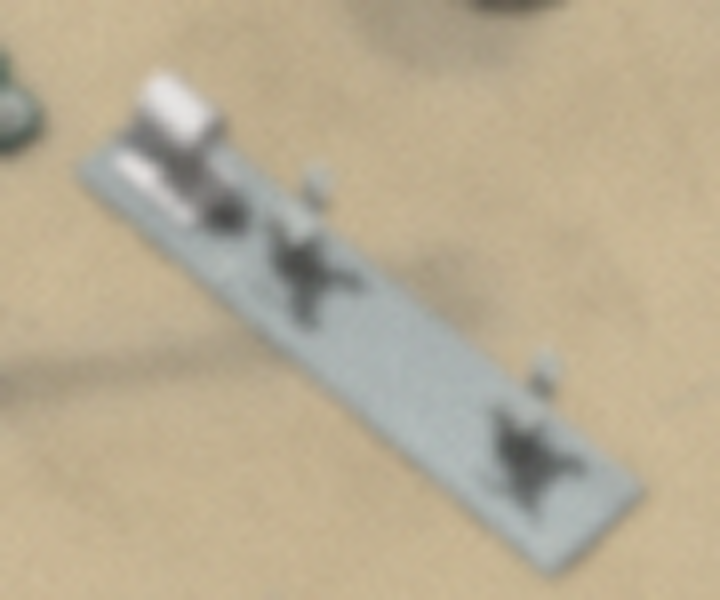

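View pics/s_tool.png

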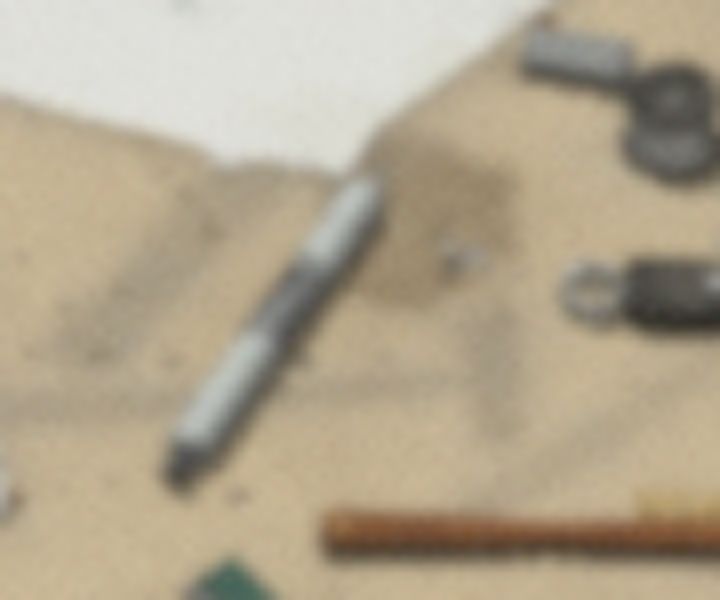

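```bash
cat > h.py <<'E'
import cv2,numpy as np
from plant import monitor,optics,robot
CAM={"scene":(485.07283904378755,314.9880889834254,194.3089468441023,[2.34564031,-0.63455392,0.22650068],[-0.4308962,0.24917969,1.25383989]),
"top":(480.43903382362936,318.29424375823123,197.2597786890608,[2.17332843,-2.14604452,0.12612611],[0.01298129,0.5031275,1.46320669])}
def P(n):
    f,cx,cy,r,t=CAM[n]; R=cv2.Rodrigues(np.array(r))[0]; K=np.array([[f,0,cx],[0,f,cy],[0,0,1]]); return K,R,np.array(t)
def ray(n,u,v):
    K,R,t=P(n); d=R.T@np.linalg.solve(K,[u,v,1.]); return -R.T@t,d
def onz(n,u,v,z):
    o,d=ray(n,u,v); return o+d*(z-o[2])/d[2]
def proj(n,X):
    K,R,t=P(n); p=K@(R@np.asarray(X,float)+t); return p[:2]/p[2]
def tri(a,b):
    (o1,d1),(o2,d2)=ray("top",*a),ray("scene",*b)
    A=np.stack([d1,-d2],1); s=np.linalg.lstsq(A,o2-o1,rcond=None)[0]
    p,q=o1+d1*s[0],o2+d2*s[1]; return (p+q)/2,np.linalg.norm(p-q)
E
python3 - <<'E'
from h import *
t=cv2.imread("pics/top0.png");s=cv2.imread("pics/scene0.png")
# plate masks: blueish-grey (b>r)
def mask(im,box,thr):
    x0,y0,x1,y1=box; m=np.zeros(im.shape[:2],np.uint8); I=im.astype(int)
    d=I[:,:,0]-I[:,:,2]; m[y0:y1,x0:x1]=((d>thr)[y0:y1,x0:x1])*255
    return m
res={}
for n,im,box,thr in(("top",t,(350,193,430,232),-12),("scene",s,(300,232,380,305),-12)):
    m=mask(im,box,thr); m=cv2.morphologyEx(m,cv2.MORPH_CLOSE,np.ones((5,5)))
    nc,l,st,c=cv2.connectedComponentsWithStats(m); k=1+np.argmax(st[1:,4]); m=(l==k).astype(np.uint8)*255
    cn=max(cv2.findContours(m,cv2.RETR_EXTERNAL,cv2.CHAIN_APPROX_NONE)[0],key=cv2.contourArea)
    w=np.array([onz(n,*p[0],.005)[:2]*1000 for p in cn],np.float32)
    print(n,"plate rect mm",cv2.minAreaRect(w))
    o=cv2.resize(im,None,fx=1,fy=1).copy(); cv2.drawContours(o,[cn],-1,(0,0,255),1); x0,y0,x1,y1=box
    cv2.imwrite(f"pics/m_{n}.png",cv2.resize(o[y0:y1,x0:x1],None,fx=6,fy=6,interpolation=0))
# tool points by eye from zooms
g=lambda X,Y,x0,y0:((X+.5)/8-.5+x0,(Y+.5)/8-.5+y0)
for nm,a,b in(("nose",(172,185),(362,180)),("tail",(378,505),(190,450)),("band front",(238,290),None),("band rear",(290,370),None)):
    A=g(*a,240,160);print(nm,A,onz("top",*A,.009))
    if b: B=g(*b,250,140);print("  ",B,onz("scene",*B,.009),tri(A,B))
pl=[((107,200),(80,170)),((648,72),(548,575)),((672,182),(645,490)),((130,312),(160,80))]
for a,_ in pl: print(onz("top",*g(*a,340,190),.005))
for b in ((80,168),(552,578),(645,490)): print(onz("scene",*g(*b,295,230),.005))
E
```

```text
top plate rect mm ((457.9701843261719, -200.40435791015625), (45.76321792602539, 219.71121215820312), 14.720155715942383)
scene plate rect mm ((458.9421081542969, -194.519775390625), (57.89365768432617, 221.6092529296875), 15.232870101928711)
nose (261.0625, 182.6875) [0.54952304 0.20097171 0.009     ]
   (294.8125, 162.0625) [0.54708011 0.21353864 0.009     ] (array([0.5443726 , 0.20046883, 0.02237804]), np.float64(0.006707248230107881))
tail (286.8125, 222.6875) [0.42396821 0.11694752 0.009     ]
   (273.3125, 195.8125) [0.42313366 0.12017433 0.009     ] (array([0.42286382, 0.11702149, 0.01248325]), np.float64(0.0018621633927810989))
band front (269.3125, 195.8125) [0.5080424  0.17384523 0.009     ]
band rear (275.8125, 205.8125) [0.47662768 0.15262201 0.009     ]
[ 0.45242792 -0.09027551  0.005     ]
[ 0.50578822 -0.30358944  0.005     ]
[ 0.46233233 -0.31248761  0.005     ]
[ 0.40852971 -0.0994713   0.005     ]
[ 0.40809743 -0.09830401  0.005     ]
[ 0.45982839 -0.30990657  0.005     ]
[ 0.50298858 -0.298791    0.005     ]
```

```bash
python3 - <<'E'
import cv2,numpy as np
a=cv2.imread("pics/m_top.png");b=cv2.imread("pics/m_scene.png")
h=max(a.shape[0],b.shape[0]);w=max(a.shape[1],b.shape[1])
o=np.zeros((a.shape[0]+b.shape[0],w,3),np.uint8);o[:a.shape[0],:a.shape[1]]=a;o[a.shape[0]:,:b.shape[1]]=b
o=cv2.resize(o,None,fx=min(1,590/o.shape[0]),fy=min(1,590/o.shape[0]));cv2.imwrite("pics/m.png",o)
E
```

```text
(no output)
```

View pics/m.png

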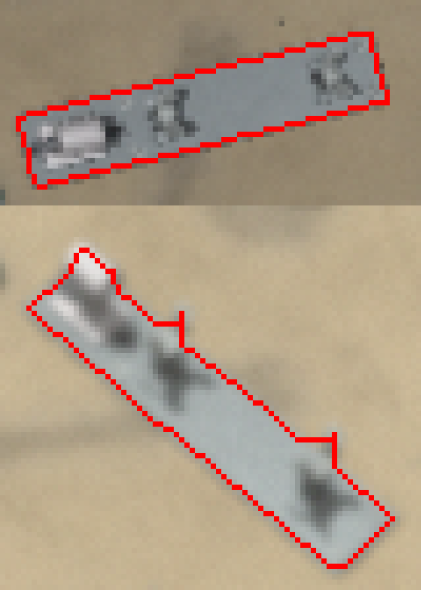

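```bash
python3 - <<'E'
import cv2,numpy as np
t=cv2.imread("pics/top0.png")
def z(x0,y0,x1,y1):
    c=t[y0:y1,x0:x1].astype(float); c=np.clip((c-40)*1.5,0,255).astype(np.uint8)
    c=cv2.resize(c,None,fx=20,fy=20,interpolation=cv2.INTER_NEAREST)
    for i in range(0,x1-x0,5): cv2.putText(c,str(x0+i),(i*20,10),0,.4,(0,0,255),1)
    for i in range(0,y1-y0,5): cv2.putText(c,str(y0+i),(0,i*20+15),0,.4,(0,0,255),1)
    return c
cv2.imwrite("pics/tz.png",np.hstack([z(374,206,392,224),z(404,198,422,216)]))
E
```

```text
(no output)
```

View pics/tz.png

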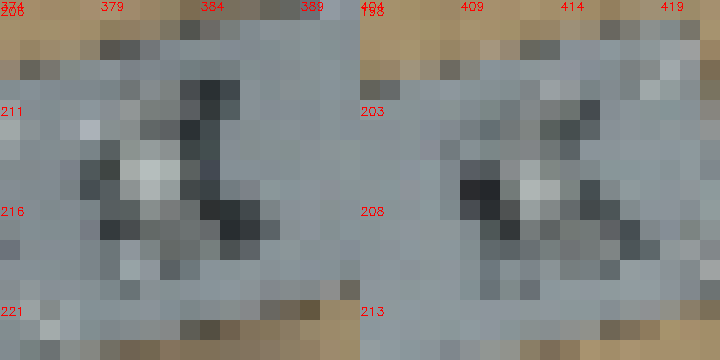

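```bash
python3 - <<'E'
from h import *
a=np.deg2rad(14.72); X=np.array([-np.sin(a),np.cos(a)]);Y=np.array([-np.cos(a),-np.sin(a)])
C=np.array([.458,-.2004])
F=onz("top",381.4,214.1,.033)[:2];R=onz("top",412.6,207,.033)[:2]
print(F,R,np.linalg.norm(F-R),[(1e3*(p-C)@X,1e3*(p-C)@Y) for p in(F,R)])
# guard block bright top: zoom corners
g=lambda X_,Y_,x0,y0:((X_+.5)/8-.5+x0,(Y_+.5)/8-.5+y0)
for p in((240,210),(240,252),(170,220),(170,255)):
    w=onz("top",*g(*p,340,190),.05)[:2];print(p,1e3*(w-C)@X,1e3*(w-C)@Y)
# scene far tips
for nm,p in(("front far tip",(315,178)),("rear far tip",(545,362))):
    w=onz("scene",*g(*p,295,230),.053)[:2];print(nm,1e3*(w-C)@X,1e3*(w-C)@Y)
# tool axis
N=np.array([.5495,.2010]);T=np.array([.4240,.1169]);d=N-T;print(np.linalg.norm(d),np.rad2deg(np.arctan2(d[1],d[0])),T+d/np.linalg.norm(d)*.072)
E
```

```text
[ 0.45263571 -0.1761664 ] [ 0.47587725 -0.27270762] 0.09929942890563714 [(np.float64(24.801276685856102), np.float64(-0.9694247495094775)), (np.float64(-74.47694859375018), np.float64(1.0825417018319707))]
(240, 210) 63.68813651365245 -3.802253487855886
(240, 252) 67.7615216201305 11.708570425903408
(170, 220) 90.55197251852628 -6.559988064167553
(170, 255) 93.9173148604888 6.367662867440077
front far tip 29.258554483379598 -6.58561332051825
rear far tip -70.1271558449596 -7.025465955239479
0.15107302869804393 33.826811370197866 [0.48381213 0.15698128]
```

```bash
python3 - <<'E'
from h import *
s=monitor.read_state(); R=cv2.Rodrigues(s["orientation"])[0]; print(R.round(3),s["tool_pos"],s["t"])
for a,b in(((.5495,.2010),"nose"),((.4240,.1169),"tail"),((.485,.158),"mid")):
    p=proj("scene",[*a,.009]);print(b,p,(p-[250-.5,140-.5])*8)
# tool mask edges in top
t=cv2.imread("pics/top0.png").astype(int)
m=np.zeros(t.shape[:2],np.uint8); d=t[:,:,0]-t[:,:,2]
m[178:230,255:295]=(d>-10)[178:230,255:295]*255
m[178:190,255:258]=0
n,l,st,c=cv2.connectedComponentsWithStats(m)
k=l[200:208,270:278]; k=np.bincount(k[k>0]).argmax(); print(st[k],c[k])
ys,xs=np.nonzero(l==k); w=np.array([onz("top",x,y,.011)[:2]*1000 for x,y in zip(xs,ys)],np.float32)
print(cv2.minAreaRect(w), cv2.fitLine(w,cv2.DIST_HUBER,0,.01,.01).ravel())
o=t.astype(np.uint8).copy(); o[l==k]=(0,0,255); cv2.imwrite("pics/mt.png",cv2.resize(o[175:235,250:300],None,fx=8,fy=8,interpolation=0))
E
```

```text
[[ 0.959 -0.001  0.282]
 [-0.282 -0.002  0.959]
 [-0.    -1.    -0.002]] [0.16896217 0.57519216 0.22567368] 0.1
nose [297.362337   164.18135994] [382.89869599 197.45087954]
tail [274.06432966 196.40911393] [196.51463728 455.27291147]
mid [285.70248613 180.21834113] [289.61988906 325.74672905]
[259 180  32  47 286] [274.37762238 203.18181818]
((486.47509765625, 158.18051147460938), (173.2836151123047, 17.44727897644043), 34.66452407836914) [  0.8221991   0.5692    485.08246   157.1578   ]
```

View pics/mt.png

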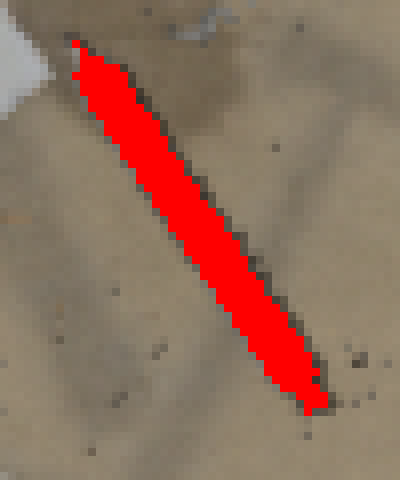

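```bash
python3 -m inch '[[[36,0,-24.8,0,0,0],[36,0,-24.8,0,0,0],[36,0,-24.8,0,0,0],[36,0,-24.8,0,0,0],[36,0,-24.8,0,0,0],[36,0,-24.8,0,0,0]]]' 60 8
python3 -m inch '[[[36,0,-24.8,0,0,0],[36,0,-24.8,0,0,0],[36,0,-24.8,0,0,0],[36,0,-24.8,0,0,0],[36,0,-24.8,0,0,0],[36,0,-24.8,0,0,0]]]'
python3 -m inch '[[[0,0,0,0,0.18,0],[0,0,0,0,0.18,0],[0,0,0,0,0.18,0],[0,0,0,0,0.18,0],[0,0,0,0,0.18,0],[0,0,0,0,0.18,0]]]'
python3 -m inch '[[[0,0,0,0,0.18,0],[0,0,0,0,0.18,0],[0,0,0,0,0.18,0],[0,0,0,0,0.18,0],[0,0,0,0,0.18,0],[0,0,0,0,0.18,0],[0,0,0,0,0.09,0],[0,0,0,0,0,0]]]'
python3 - <<'E'
from h import *
s=monitor.read_state(); R=cv2.Rodrigues(s["orientation"])[0]; print(R.round(3),s["tool_pos"],s["t"],s["q"])
d=np.array([.499,.1669,.10])-s["tool_pos"];print("delta tool mm",R.T@d*1e3,"yaw x",np.rad2deg(np.arctan2(R[1,0],R[0,0])))
E
```

```text
t: 0.85
tool_pos: [0.3349, 0.3707, 0.2262]
orientation: [-1.56, 0.225, -0.224]
force: [0.3, 0.1, 0.6]
opening: 0.0601
t: 1.6
tool_pos: [0.5002, 0.1671, 0.2263]
orientation: [-1.559, 0.225, -0.224]
force: [-0.3, 1.0, 0.9]
opening: 0.06
t: 2.35
tool_pos: [0.4994, 0.1683, 0.2261]
orientation: [-1.298, 1.062, -1.061]
force: [0.4, 0.2, 0.1]
opening: 0.0601
t: 3.35
tool_pos: [0.4994, 0.1683, 0.2262]
orientation: [-0.588, 1.876, -1.875]
force: [0.3, 0.6, -0.9]
opening: 0.0599
[[-0.822 -0.001  0.57 ]
 [-0.57  -0.    -0.822]
 [ 0.001 -1.    -0.   ]] [0.49944031 0.1683015  0.22620304] 3.35 [ 2.27729966e-01 -6.65210719e-02  1.69012402e+00 -2.13828946e-06
  1.51880186e+00  1.19201981e+00]
delta tool mm [  1.06530275 126.20360743   0.93821019] yaw x -145.24972544681626
```

```bash
python3 -m inch '[[[1,40,1,0,0,0],[0,45,0,0,0,0],[0,45,0,0,0,0],[0,40,0,0,0,0],[0,0,0,0,0,0]]]'
python3 - <<'E'
from h import *
s=monitor.read_state();print(s["tool_pos"])
for n in("top","scene"):
    im=optics.read_camera(n)["image"]; x,y=map(int,proj(n,s["tool_pos"])); cv2.imwrite(f"pics/a_{n}.png",im)
    c=im[max(y-45,0):y+45,x-45:x+45]; cv2.imwrite(f"pics/az_{n}.png",cv2.resize(c,(540,540),interpolation=2))
a=np.hstack([cv2.imread("pics/az_top.png"),cv2.imread("pics/az_scene.png")]);cv2.imwrite("pics/az.png",cv2.resize(a,(800,400)))
E
```

```text
t: 3.98
tool_pos: [0.496, 0.1662, 0.053]
orientation: [-0.596, 1.878, -1.877]
force: [-0.6, 0.8, 1.2]
opening: 0.06
[0.49600682 0.16616985 0.05295796]
```

View pics/az.png

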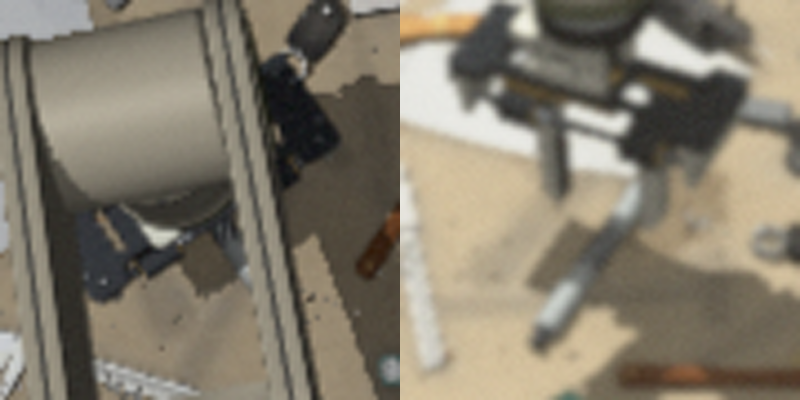

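```bash
python3 -m inch '[[[0,15,0,0,0,0],[0,15,0,0,0,0],[0,11,0,0,0,0],[0,0,0,0,0,0],[0,0,0,0,0,0]]]'
python3 -c "
from h import *
s=monitor.read_state();print(s['tool_pos'],s['force'],s['q'])"
```

```text
t: 4.7
tool_pos: [0.4996, 0.167, 0.0158]
orientation: [-0.586, 1.876, -1.876]
force: [0.4, 0.3, -0.2]
opening: 0.0598
[0.49961338 0.16702303 0.01577694] [ 0.44597409  0.26342244 -0.18989194] [2.25267441e-01 1.46532137e-01 1.87815662e+00 1.78321954e-05
 1.11677128e+00 1.19016527e+00]
```

```bash
python3 -m inch '[[[0,4,0,0,0,0],[0,0,0,0,0,0],[0,0,0,0,0,0],[0,0,0,0,0,0],[0,0,0,0,0,0]]]' 10 15
python3 -m inch '[[[0,0,0,0,0,0],[0,0,0,0,0,0]]]' 10 45
python3 -m inch '[[[0,0,0,0,0,0],[0,-10,0,0,0,0],[0,-20,0,0,0,0],[0,-20,0,0,0,0],[0,0,0,0,0,0]]]'
python3 - <<'E'
from h import *
s=monitor.read_state();print(s["tool_pos"],s['force'],s['wrist_torque'],s['opening'])
for n in("top","scene"):
    im=optics.read_camera(n)["image"]; x,y=map(int,proj(n,s["tool_pos"])); cv2.imwrite(f"pics/b_{n}.png",im)
    c=im[max(y-45,0):y+45,x-45:x+45]; cv2.imwrite(f"pics/bz_{n}.png",cv2.resize(c,(540,540),interpolation=2))
a=np.hstack([cv2.imread("pics/bz_top.png"),cv2.imread("pics/bz_scene.png")]);cv2.imwrite("pics/bz.png",cv2.resize(a,(800,400)))
E
```

```text
t: 5.32
tool_pos: [0.4995, 0.1671, 0.0118]
orientation: [-0.586, 1.876, -1.875]
force: [-0.9, 0.5, 1.6]
opening: 0.0172
t: 5.58
tool_pos: [0.4996, 0.1671, 0.0118]
orientation: [-0.586, 1.876, -1.875]
force: [-0.1, 1.4, 0.9]
opening: 0.0168
t: 6.2
tool_pos: [0.5011, 0.1673, 0.0638]
orientation: [-0.582, 1.874, -1.875]
force: [0.5, 1.1, -1.7]
opening: 0.0168
[0.50108655 0.16725035 0.0637576 ] [ 0.46016598  1.0817968  -1.67511468] [-0.04371888  0.05423447  0.0032274 ] 0.016791901218547546
```

View pics/bz.png

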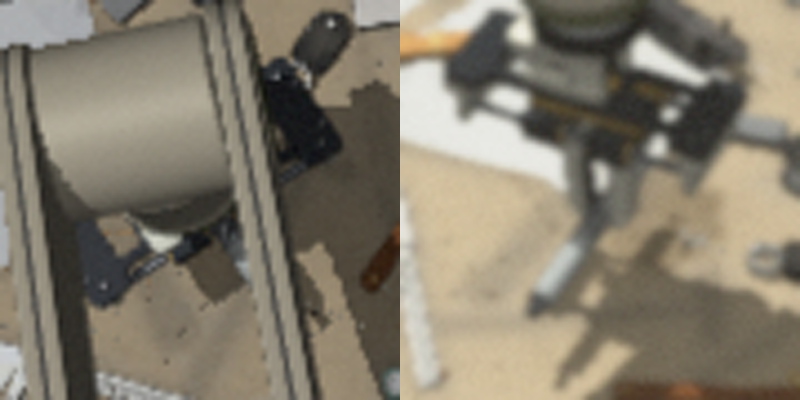

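```bash
python3 -m inch '[[[0,-40,0,0,0,0],[0,-40,0,0,0,0],[0,-20,0,0,0,0],[25.3,0,30.3,0,0,0],[25.3,0,30.3,0,0,0],[25.3,0,30.3,0,0,0],[25.3,0,30.3,0,0,0],[25.3,0,30.3,0,0,0]]]'
python3 -m inch '[[[25.3,0,30.3,0,0,0],[25.3,0,30.3,0,0,0],[25.3,0,30.3,0,0,0],[25.3,0,30.3,0,0,0],[25.3,0,30.3,0,0,0],[0,0,0,0,0,0]]]'
python3 -m inch '[[[0,0,0,0,-0.175,0],[0,0,0,0,-0.175,0],[0,0,0,0,-0.175,0],[0,0,0,0,-0.175,0],[0,0,0,0,-0.175,0],[0,0,0,0,-0.175,0],[0,0,0,0,-0.171,0],[0,0,0,0,0,0]]]'
python3 - <<'E'
from h import *
s=monitor.read_state();print(s["tool_pos"],s['force'],s['wrist_torque'],s['opening'])
R=cv2.Rodrigues(s["orientation"])[0]; print(R.round(3))
for n in("top","scene"):
    im=optics.read_camera(n)["image"]; x,y=map(int,proj(n,s["tool_pos"])); cv2.imwrite(f"pics/c_{n}.png",im)
    c=im[max(y-45,0):y+45,x-45:x+45]; cv2.imwrite(f"pics/cz_{n}.png",cv2.resize(c,(540,540),interpolation=2))
a=np.hstack([cv2.imread("pics/cz_top.png"),cv2.imread("pics/cz_scene.png")]);cv2.imwrite("pics/cz.png",cv2.resize(a,(800,400)))
E
```

```text
t: 7.3
tool_pos: [0.4807, -0.0307, 0.1603]
orientation: [-0.588, 1.877, -1.875]
force: [0.0, 0.1, -1.0]
opening: 0.0167
t: 8.05
tool_pos: [0.4629, -0.2281, 0.1602]
orientation: [-0.585, 1.879, -1.877]
force: [-0.7, 0.6, -1.4]
opening: 0.0166
t: 9.05
tool_pos: [0.4637, -0.225, 0.1607]
orientation: [-1.319, 1.02, -1.017]
force: [-0.3, 0.4, -1.2]
opening: 0.0169
[ 0.46369603 -0.22502852  0.16065153] [-0.25910566  0.3708726  -1.21822873] [-0.00297887  0.04761131 -0.04547217] 0.016925042977832833
[[ 0.253 -0.001  0.967]
 [-0.967  0.001  0.253]
 [-0.001 -1.    -0.001]]
```

View pics/cz.png

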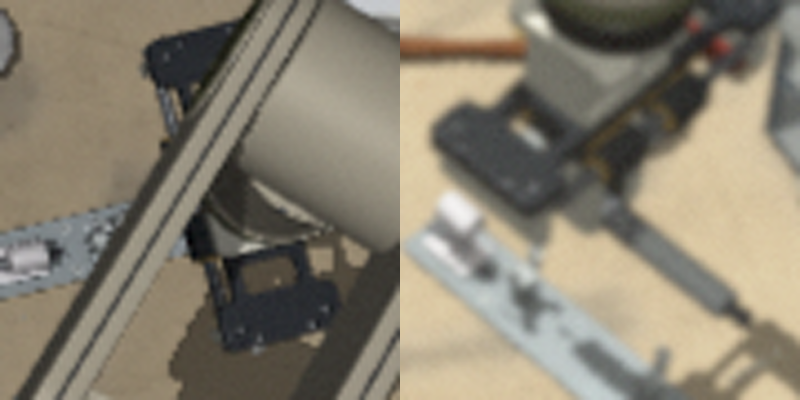

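```bash
python3 -m inch '[[[0,30,1,0,0,0],[0,30,0,0,0,0],[0,20,0,0,0,0],[0,0,0,0,0,0],[0,0,0,0,0,0],[0,0,0,0,0,0]]]'
python3 - <<'E'
from h import *
s=monitor.read_state();print(s["tool_pos"],s['force'],s['opening'],s['t'])
R=cv2.Rodrigues(s["orientation"])[0]; T=s["tool_pos"]+.0028*R[:,1]; ax=R[:,0]
print("yaw",np.rad2deg(np.arctan2(R[1,0],R[0,0])))
c=optics.read_camera("scene"); im=c["image"]; cv2.imwrite("pics/d_scene.png",im)
x0,y0=300,225
z=cv2.resize(im[y0:y0+75,x0:x0+95],None,fx=8,fy=8,interpolation=2)
for L in(17+72,17+86,17+14,-12,17-78): 
    p=(proj("scene",T+ax*L/1e3)-[x0-.5,y0-.5])*8; print(L,p)
    cv2.circle(z,tuple(int(v) for v in p),3,(0,0,255),-1)
cv2.imwrite("pics/dz.png",z)
E
```

```text
t: 9.9
tool_pos: [0.4659, -0.2264, 0.083]
orientation: [-1.319, 1.017, -1.021]
force: [-1.2, -0.4, -0.3]
opening: 0.0167
[ 0.46585719 -0.22641569  0.08303199] [-1.17545194 -0.42352094 -0.29292791] 0.016720654805284795 9.9
yaw -75.37106987482446
89 [612.13437198 458.5095742 ]
103 [647.7175258  487.08339127]
31 [468.945875   343.52701982]
-12 [366.98738564 261.65279252]
-61 [254.90898076 171.65211819]
```

View pics/dz.png

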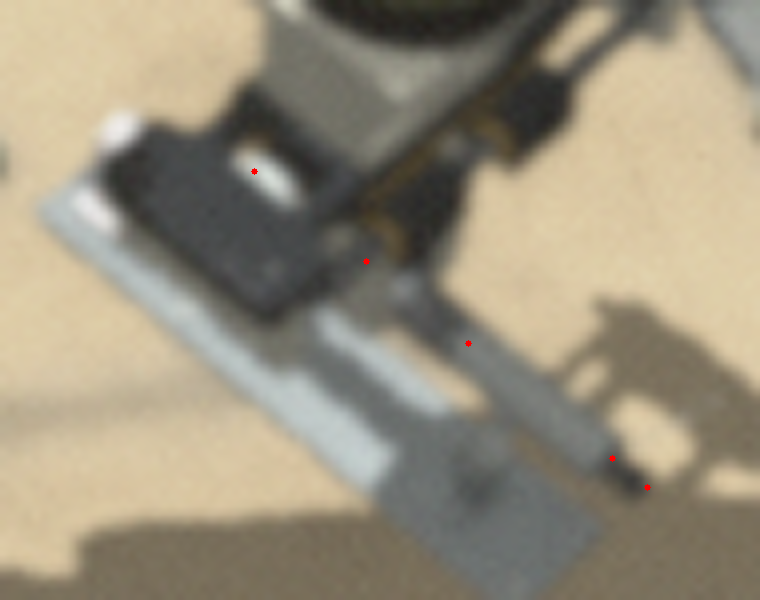

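```bash
python3 -m inch '[[[-2,0,-1,0,0,0],[0,7,0,0,0,0],[0,7,0,0,0,0],[0,4,0,0,0,0],[0,0,0,0,0,0],[0,0,0,0,0,0],[0,0,0,0,0,0]]]'
python3 -c "
from h import *
s=monitor.read_state();print(s['tool_pos'],s['force'],s['wrist_torque'])"
```

```text
t: 10.82
tool_pos: [0.4637, -0.2244, 0.0639]
orientation: [-1.319, 1.018, -1.019]
force: [0.4, 0.3, -2.1]
opening: 0.0169
[ 0.46372152 -0.22438289  0.06391341] [ 0.35513277  0.26421561 -2.05714421] [-0.02003964  0.10175773 -0.02050038]
```

```bash
for i in 1; do python3 -m inch '[[[0,2,0,0,0,0],[0,2,0,0,0,0],[0,0,0,0,0,0],[0,0,0,0,0,0]]]'
python3 -m inch '[[[0,2,0,0,0,0],[0,0,0,0,0,0],[0,0,0,0,0,0]]]'; done
python3 -c "
from h import *
s=monitor.read_state();print(s['tool_pos'],s['force'],s['wrist_torque'],s['joint_torque'])"
```

```text
t: 11.32
tool_pos: [0.4635, -0.2242, 0.0596]
orientation: [-1.32, 1.019, -1.019]
force: [0.2, -0.2, -1.9]
opening: 0.0169
t: 11.7
tool_pos: [0.4635, -0.2242, 0.0576]
orientation: [-1.319, 1.019, -1.018]
force: [-0.7, 0.4, -1.8]
opening: 0.0169
[ 0.46346406 -0.22421423  0.05759277] [-0.71084782  0.42324304 -1.75370895] [-0.06599907  0.08173072  0.01218567] [ 4.35895321e-02 -4.75013208e+01 -4.47310925e+01  5.13179193e-02
  8.51243822e-03 -6.32601528e-03]
```

```bash
cat > r.py <<'E'
from h import *
s=monitor.read_state();R=cv2.Rodrigues(s["orientation"])[0]
print(s['t'],(s['tool_pos']*1e3).round(2),"Ftool",(R.T@s['force']).round(2),"Mtool",(R.T@s['wrist_torque']).round(3),"op",round(s['opening']*1e3,2),"tilt",R[2,0].round(4))
E
for i in 1; do python3 -m inch '[[[0,1,0,0,0,0],[0,0,0,0,0,0],[0,0,0,0,0,0]]]' >/dev/null; python3 r.py
python3 -m inch '[[[0,1,0,0,0,0],[0,0,0,0,0,0],[0,0,0,0,0,0]]]'>/dev/null; python3 r.py; done
```

```text
12.075 [ 463.45 -224.39   56.75] Ftool [-0.23 -0.83 -3.18] Mtool [-0.42   0.044 -0.11 ] op 16.84 tilt 0.0002
12.45 [ 463.58 -224.49   55.86] Ftool [ 0.66 -5.25 -3.26] Mtool [-0.669  0.029 -0.086] op 16.57 tilt 0.0004
```

```bash
python3 -m inch '[[[0,0,-1,0,0,0],[0,0,0,0,0,0],[0,0,0,0,0,0]]]' >/dev/null; python3 r.py
python3 -m inch '[[[0,1,0,0,0,0],[0,0,0,0,0,0],[0,0,0,0,0,0]]]'>/dev/null; python3 r.py
```

```text
12.825 [ 463.1  -224.58   55.92] Ftool [ 0.85 -2.12  2.29] Mtool [ 0.184  0.06  -0.194] op 17.26 tilt 0.0006
13.2 [ 463.16 -224.68   55.25] Ftool [ 1.07 -5.42  0.27] Mtool [ 0.098 -0.017 -0.073] op 16.78 tilt 0.0008
```

```bash
for k in 1; do python3 -m inch '[[[0,1,0,0,0,0],[0,0,0,0,0,0]]]'>/dev/null; python3 r.py
python3 -m inch '[[[0,1,0,0,0,0],[0,0,0,0,0,0]]]'>/dev/null; python3 r.py
python3 -m inch '[[[0,1,0,0,0,0],[0,0,0,0,0,0]]]'>/dev/null; python3 r.py; done
```

```text
13.45 [ 463.27 -224.82   54.47] Ftool [ 0.87 -7.31 -0.39] Mtool [ 0.016  0.04  -0.073] op 16.68 tilt 0.0011
13.7 [ 463.33 -224.96   53.56] Ftool [ 1.89 -7.05  0.49] Mtool [-0.018 -0.003 -0.098] op 16.62 tilt 0.0014
13.95 [ 463.35 -225.     52.55] Ftool [ 1.63 -5.86  0.59] Mtool [-0.049  0.035 -0.176] op 16.86 tilt 0.0014
```

```bash
for k in 1; do python3 -m inch '[[[0,1,0,0,0,0],[0,0,0,0,0,0]]]'>/dev/null; python3 r.py
python3 -m inch '[[[0,1,0,0,0,0],[0,0,0,0,0,0]]]'>/dev/null; python3 r.py
python3 -m inch '[[[0,1,0,0,0,0],[0,0,0,0,0,0]]]'>/dev/null; python3 r.py; done
```

```text
14.2 [ 463.28 -225.05   51.44] Ftool [ 0.47 -6.76  0.35] Mtool [ 0.032  0.042 -0.308] op 16.86 tilt 0.0015
14.45 [ 463.24 -225.03   50.28] Ftool [ 1.81 -3.94  0.82] Mtool [ 0.061  0.064 -0.283] op 16.82 tilt 0.0014
14.7 [ 463.01 -224.85   48.86] Ftool [ 3.22 -1.2   2.17] Mtool [ 0.348  0.05  -0.448] op 16.62 tilt 0.0009
```

```bash
for k in 1; do python3 -m inch '[[[0,1,0,0,0,0],[0,0,0,0,0,0]]]'>/dev/null; python3 r.py
python3 -m inch '[[[0,1,0,0,0,0],[0,0,0,0,0,0]]]'>/dev/null; python3 r.py
python3 -m inch '[[[0,1,0,0,0,0],[0,0,0,0,0,0]]]'>/dev/null; python3 r.py; done
```

```text
14.95 [ 462.73 -224.32   47.34] Ftool [3.56 1.74 3.95] Mtool [ 0.702 -0.044 -0.382] op 16.71 tilt -0.0001
15.2 [ 462.51 -224.07   46.06] Ftool [1.93 2.43 5.7 ] Mtool [ 0.968 -0.047 -0.295] op 16.69 tilt -0.0007
15.45 [ 462.46 -224.     44.96] Ftool [2.21 4.69 6.25] Mtool [ 1.011 -0.024 -0.39 ] op 17.13 tilt -0.0008
```

```bash
python3 -m inch '[[[0,0.5,1,0,0,0],[0,0,0,0,0,0],[0,0,0,0,0,0]]]'>/dev/null; python3 r.py
python3 -m inch '[[[0,0.5,0.5,0,0,0],[0,0,0,0,0,0],[0,0,0,0,0,0]]]'>/dev/null; python3 r.py
```

```text
15.825 [ 462.82 -223.9    44.71] Ftool [-0.76 -0.88 -0.43] Mtool [-0.083  0.054  0.088] op 16.75 tilt -0.0011
16.2 [ 463.3  -223.99   44.61] Ftool [-2.58 -4.2  -3.54] Mtool [-0.732  0.043  0.348] op 16.97 tilt -0.0008
```

```bash
python3 -m inch '[[[0,-0.5,-0.5,0,0,0],[0,0,0,0,0,0],[0,0,0,0,0,0]]]'>/dev/null; python3 r.py
python3 -m inch '[[[0,0,0,0,0,0],[0,0,0,0,0,0],[0,0,0,0,0,0]]]' 30 20; python3 r.py
python3 - <<'E'
from h import *
s=monitor.read_state()
R=cv2.Rodrigues(s["orientation"])[0]; T=s["tool_pos"]+.0028*R[:,1]; ax=R[:,0]
im=optics.read_camera("scene")["image"]; cv2.imwrite("pics/e_scene.png",im)
x0,y0=300,225
z=cv2.resize(im[y0:y0+75,x0:x0+95],None,fx=8,fy=8,interpolation=2)
for L in(89,103): cv2.circle(z,tuple(int(v) for v in (proj("scene",T+ax*L/1e3)-[x0-.5,y0-.5])*8),2,(0,0,255),-1)
cv2.imwrite("pics/ez.png",z)
E
```

```text
16.575 [ 463.2  -224.15   44.81] Ftool [-0.43  1.14 -0.44] Mtool [-0.23  -0.055  0.056] op 16.48 tilt -0.0004
t: 16.95
tool_pos: [0.4638, -0.2244, 0.0454]
orientation: [-1.319, 1.018, -1.019]
force: [0.4, 0.0, -0.6]
opening: 0.0301
16.95 [ 463.76 -224.37   45.35] Ftool [0.1  0.6  0.42] Mtool [-0.097 -0.013 -0.082] op 30.1 tilt 0.0004
```

View pics/ez.png

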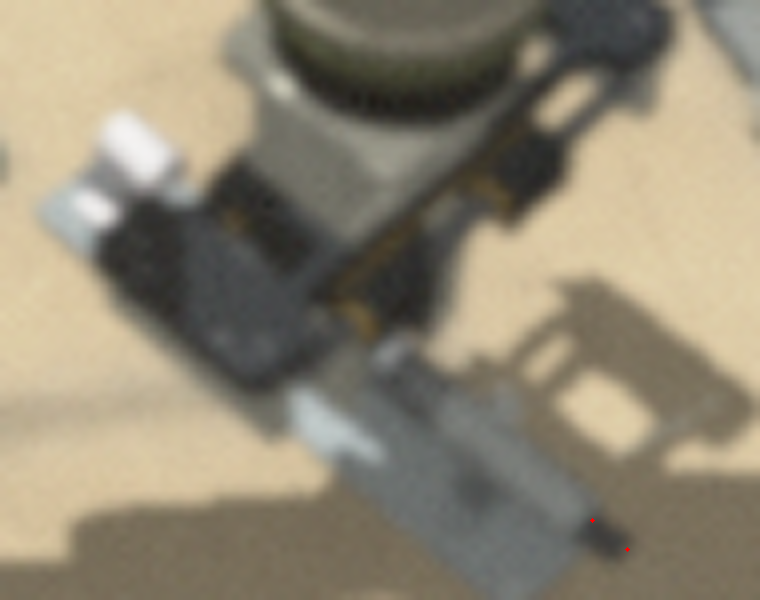

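```bash
python3 -m inch '[[[0,0,0,0,0,0],[0,0,0,0,0,0],[0,0,0,0,0,0]]]' 10 15 >/dev/null; python3 r.py
python3 -m inch '[[[-2,0,0,0,0,0],[-2,0,0,0,0,0],[0,0,0,0,0,0]]]'>/dev/null; python3 r.py
python3 -m inch '[[[-2,0,0,0,0,0],[-2,0,0,0,0,0],[0,0,0,0,0,0]]]'>/dev/null; python3 r.py
```

```text
17.375 [ 463.35 -224.3    45.16] Ftool [-0.23 -0.87 -1.42] Mtool [-0.403  0.037 -0.074] op 17.07 tilt -0.0
17.75 [ 462.34 -220.36   45.17] Ftool [ 1.48 -1.   -2.53] Mtool [-0.484 -0.018 -0.289] op 17.57 tilt 0.0001
18.125 [ 461.34 -216.37   45.15] Ftool [ 1.97 -2.43 -3.55] Mtool [-0.718 -0.017 -0.366] op 17.23 tilt -0.0001
```

```bash

python3 -m inch '[[[-2,0,-0.7,0,0,0],[-2,0,0,0,0,0],[0,0,0,0,0,0]]]'>/dev/null; python3 r.py
python3 -m inch '[[[-2,0,-0.2,0,0,0],[-2,0,0,0,0,0],[0,0,0,0,0,0]]]'>/dev/null; python3 r.py
```

```text
18.5 [ 460.01 -212.27   45.18] Ftool [-0.48 -0.77  0.18] Mtool [0.054 0.029 0.109] op 17.38 tilt -0.0005
18.875 [ 458.83 -208.76   45.2 ] Ftool [0.16 0.62 2.24] Mtool [ 0.424  0.021 -0.088] op 17.63 tilt 0.0
```

```bash
python3 - <<'E'
from h import *
im=optics.read_camera("scene")["image"]; x0,y0=300,225
z=cv2.resize(im[y0:y0+75,x0:x0+95],None,fx=8,fy=8,interpolation=2)
s=monitor.read_state()
R=cv2.Rodrigues(s["orientation"])[0]; T=s["tool_pos"]+.0028*R[:,1]; ax=R[:,0]
for L in(89,103): cv2.circle(z,tuple(int(v) for v in (proj("scene",T+ax*L/1e3)-[x0-.5,y0-.5])*8),2,(0,0,255),-1)
cv2.imwrite("pics/fz.png",z)
E
```

```text
(no output)
```

View pics/fz.png

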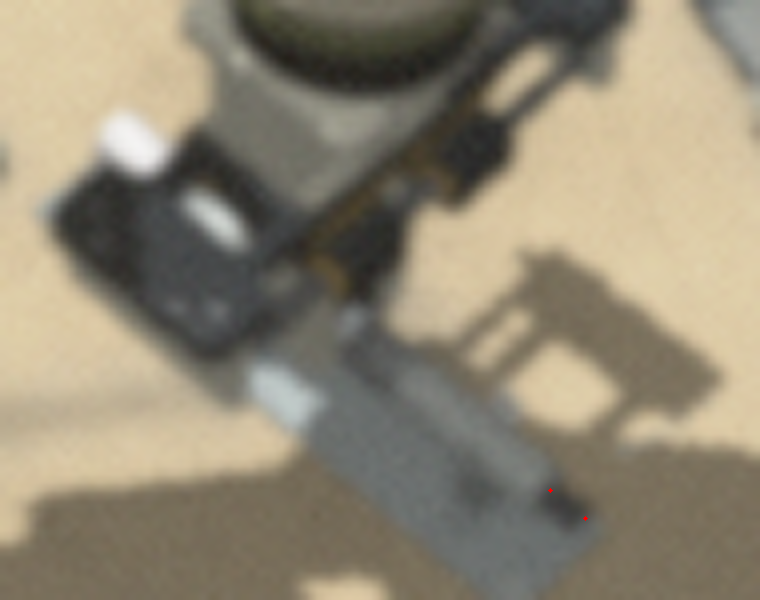

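```bash

python3 -m inch '[[[-1.5,0,0.3,0,0,0],[-1.5,0,0,0,0,0],[0,0,0,0,0,0]]]'>/dev/null; python3 r.py
python3 -m inch '[[[-1.5,0,0,0,0,0],[-1,0,0,0,0,0],[0,0,0,0,0,0]]]'>/dev/null; python3 r.py
python3 -m inch '[[[-1,0,0,0,0,0],[-1,0,0,0,0,0],[0,0,0,0,0,0]]]'>/dev/null; python3 r.py
```

```text
19.3 [ 458.13 -205.93   45.2 ] Ftool [ 0.73 -0.83  1.27] Mtool [ 0.303  0.01  -0.177] op 17.53 tilt 0.0
19.675 [ 457.5  -203.52   45.2 ] Ftool [ 1.71 -1.68  1.25] Mtool [ 0.226 -0.029 -0.268] op 17.49 tilt -0.0
20.05 [ 457.01 -201.57   45.2 ] Ftool [0.63 0.03 1.5 ] Mtool [ 0.29   0.027 -0.305] op 17.44 tilt -0.0
```

```bash

python3 -m inch '[[[-1,0,0,0,0,0],[-0.5,0,0,0,0,0],[0,0,0,0,0,0]]]'>/dev/null; python3 r.py
python3 -m inch '[[[-1,0,0,0,0,0],[-0.5,0,0,0,0,0],[0,0,0,0,0,0]]]'>/dev/null; python3 r.py
```

```text
20.425 [ 456.63 -200.17   45.18] Ftool [ 1.16 -1.17  1.81] Mtool [ 0.245 -0.002 -0.342] op 17.2 tilt 0.0
20.8 [ 456.26 -198.74   45.2 ] Ftool [ 1.75 -1.42  1.13] Mtool [ 0.294 -0.029 -0.402] op 17.65 tilt 0.0
```

```bash

python3 -m inch '[[[-1,0,0,0,0,0],[0,0,0,0,0,0],[0,0,0,0,0,0]]]'>/dev/null; python3 r.py
```

```text
21.175 [ 455.99 -197.72   45.16] Ftool [ 1.47 -1.47  1.73] Mtool [ 0.344 -0.019 -0.327] op 17.34 tilt -0.0001
```

```bash

python3 -m inch '[[[-1,0,0,0,0,0],[0,0,0,0,0,0],[0,0,0,0,0,0]]]'>/dev/null; python3 r.py
```

```text
21.55 [ 455.76 -196.77   45.17] Ftool [ 1.78 -1.01  2.17] Mtool [ 0.362  0.069 -0.377] op 17.42 tilt -0.0
```

```bash

python3 -m inch '[[[-1,0,0,0,0,0],[0,0,0,0,0,0],[0,0,0,0,0,0]]]'>/dev/null; python3 r.py
```

```text
21.925 [ 455.48 -195.83   45.17] Ftool [ 1.66 -0.87  2.46] Mtool [ 0.332 -0.007 -0.337] op 17.36 tilt -0.0
```

```bash

python3 -m inch '[[[-1,0,0,0,0,0],[0,0,0,0,0,0],[0,0,0,0,0,0]]]'>/dev/null; python3 r.py
```

```text
22.3 [ 455.23 -194.83   45.17] Ftool [ 1.92 -1.28  2.62] Mtool [ 0.375 -0.031 -0.399] op 17.49 tilt -0.0
```

```bash

python3 -m inch '[[[-1,0,0,0,0,0],[0,0,0,0,0,0],[0,0,0,0,0,0]]]'>/dev/null; python3 r.py
```

```text
22.675 [ 454.99 -193.87   45.17] Ftool [ 1.47 -1.26  2.77] Mtool [ 0.409  0.044 -0.393] op 17.63 tilt -0.0
```

```bash
python3 - <<'E'
from h import *
im=optics.read_camera("scene")["image"]; x0,y0=295,225
z=cv2.resize(im[y0:y0+75,x0:x0+95],None,fx=8,fy=8,interpolation=2)
s=monitor.read_state()
R=cv2.Rodrigues(s["orientation"])[0]; T=s["tool_pos"]+.0028*R[:,1]; ax=R[:,0]
for L in(89,103): cv2.circle(z,tuple(int(v) for v in (proj("scene",T+ax*L/1e3)-[x0-.5,y0-.5])*8),2,(0,0,255),-1)
cv2.imwrite("pics/gz.png",z)
E
```

```text
(no output)
```

View pics/gz.png

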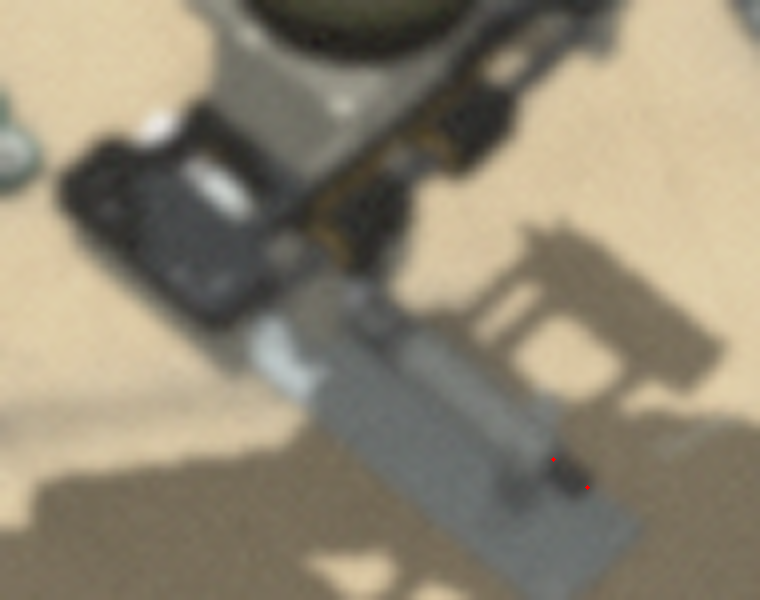

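```bash

python3 -m inch '[[[-1,0,0.3,0,0,0],[0,0,0,0,0,0],[0,0,0,0,0,0]]]'>/dev/null; python3 r.py
```

```text
23.1 [ 454.77 -192.82   45.09] Ftool [ 1.52 -2.8   0.7 ] Mtool [-0.08   0.004 -0.274] op 17.13 tilt -0.0002
```

```bash

python3 -m inch '[[[-1,0,0,0,0,0],[0,0,0,0,0,0],[0,0,0,0,0,0]]]'>/dev/null; python3 r.py
```

```text
23.475 [ 454.61 -192.02   45.12] Ftool [ 2.38 -2.2  -0.26] Mtool [-0.148 -0.023 -0.557] op 17.04 tilt 0.0001
```

```bash

python3 -m inch '[[[-0.7,0,0,0,0,0],[0,0,0,0,0,0],[0,0,0,0,0,0]]]'>/dev/null; python3 r.py
```

```text
23.85 [ 454.64 -191.97   45.18] Ftool [ 6.    0.34 -1.  ] Mtool [-0.109 -0.05  -1.216] op 17.3 tilt 0.0013
```

```bash

python3 -m inch '[[[-0.7,0,0,0,0,0],[0,0,0,0,0,0],[0,0,0,0,0,0]]]'>/dev/null; python3 r.py
```

```text
24.225 [ 454.62 -191.88   45.21] Ftool [ 9.32  1.25 -0.25] Mtool [-0.129 -0.013 -1.676] op 17.21 tilt 0.0025
```

```bash

python3 -m inch '[[[0,0,0,0,0,0],[0,0,0,0,0,0]]]' 24 15 >/dev/null; python3 r.py
python3 -m inch '[[[6,0,0,0,0,0],[6,0,0,0,0,0],[0,0,0,0,0,0],[0,0,0,0,0,0]]]' >/dev/null; python3 r.py
python3 -m inch '[[[0,0,0,0,0,0],[0,0,0,0,0,0],[0,0,0,0,0,0]]]' 10 15 >/dev/null; python3 r.py
python3 -m inch '[[[-0.7,0,0,0,0,0],[0,0,0,0,0,0],[0,0,0,0,0,0]]]'>/dev/null; python3 r.py
```

```text
24.475 [ 453.73 -189.75   44.49] Ftool [0.14 0.91 0.55] Mtool [-0.072  0.042 -0.046] op 23.35 tilt -0.0018
24.975 [ 457.32 -202.2    45.05] Ftool [ 0.36 -0.17  0.17] Mtool [-0.091 -0.019 -0.064] op 23.95 tilt -0.0003
25.35 [ 457.39 -202.06   45.12] Ftool [-0.54  1.05 -0.3 ] Mtool [-0.021 -0.003 -0.066] op 17.77 tilt -0.0
25.725 [ 457.33 -201.95   45.22] Ftool [ 4.99  2.83 -0.74] Mtool [-0.15  -0.052 -0.956] op 17.56 tilt 0.0008
```

```bash

python3 -m inch '[[[-0.7,0,0,0,0,0],[0,0,0,0,0,0],[0,0,0,0,0,0]]]'>/dev/null; python3 r.py
```

```text
26.1 [ 457.33 -201.91   45.31] Ftool [7.79 4.27 0.12] Mtool [-0.223  0.002 -1.546] op 17.16 tilt 0.002
```

```bash

python3 -m inch '[[[1.2,0,0,0,0,0],[0,0,0,0,0,0],[0,0,0,0,0,0]]]'>/dev/null; python3 r.py
python3 -m inch '[[[0,0,0,0,0,0],[0,0,0,0,0,0],[0,0,0,0,0,0],[0,0,0,0,0,0]]]' 40 >/dev/null; python3 r.py
python3 -m inch '[[[0,-10,0,0,0,0],[0,-20,0,0,0,0],[0,-40,0,0,0,0],[0,-50,0,0,0,0],[0,-50,0,0,0,0],[0,0,0,0,0,0]]]' >/dev/null; python3 r.py
python3 -m inch '[[[50,0,0,0,0,0],[50,0,0,0,0,0],[50,0,0,0,0,0],[50,0,0,0,0,0],[50,0,0,0,0,0],[0,0,0,0,0,0]]]' >/dev/null; python3 r.py
python3 - <<'E'
from h import *
for n,(x0,y0) in(("scene",(295,225)),("top",(345,185))):
    im=optics.read_camera(n)["image"]; cv2.imwrite(f"pics/h_{n}.png",im)
    cv2.imwrite(f"pics/hz_{n}.png",cv2.resize(im[y0:y0+70,x0:x0+95],None,fx=8,fy=8,interpolation=2))
E
```

```text
26.475 [ 457.38 -201.98   45.17] Ftool [ 3.18  2.3  -0.94] Mtool [-0.182  0.042 -0.686] op 17.5 tilt 0.0001
26.975 [ 457.36 -201.83   45.13] Ftool [ 0.29 -0.01  0.01] Mtool [-0.019  0.01  -0.067] op 39.62 tilt -0.0002
27.725 [ 459.99 -203.42  221.35] Ftool [-0.04 -0.54 -0.39] Mtool [-0.081 -0.014 -0.062] op 40.13 tilt 0.0069
28.475 [ 519.56 -446.24  211.77] Ftool [-0.8   0.28  0.64] Mtool [-0.034 -0.034 -0.055] op 40.45 tilt -0.0031
```

View pics/hz_scene.png

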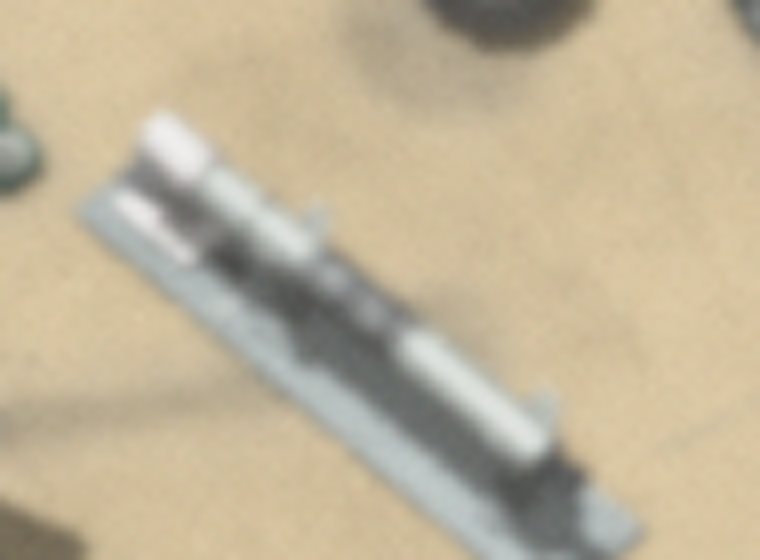

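View pics/hz_top.png

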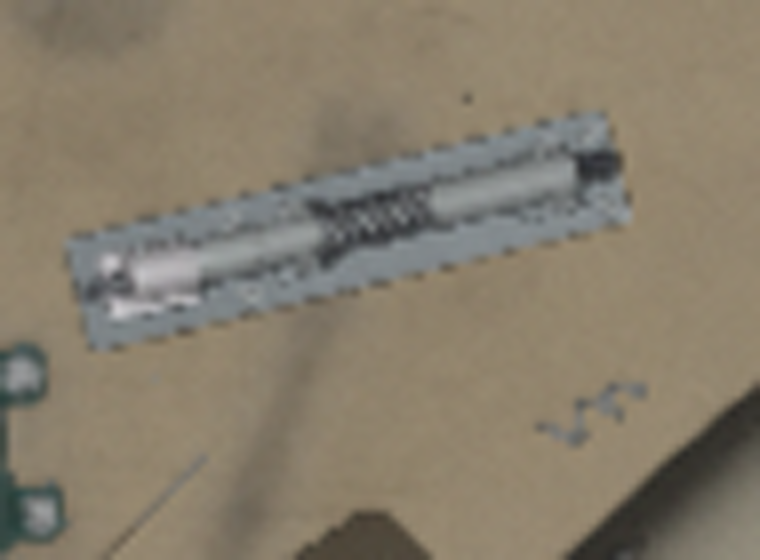

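View pics/h_top.png

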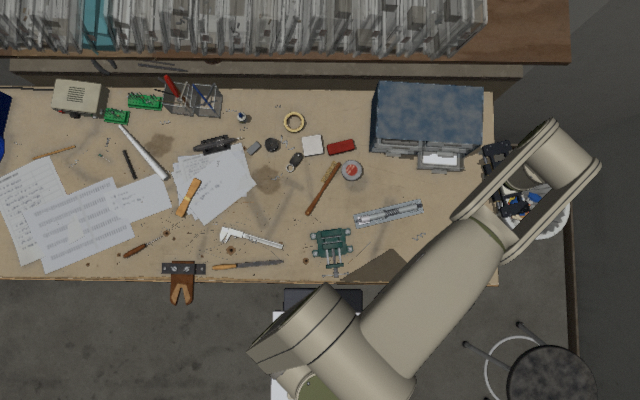

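```bash
python3 -m inch '[[[0,0,0,0,0,0],[0,0,0,0,0,0],[0,0,0,0,0,0],[0,0,0,0,0,0]]]' >/dev/null; python3 r.py; python3 -c "
from plant import robot
print(robot.close_job())"
```

```text
29.075 [ 520.78 -443.55  215.57] Ftool [-0.59  0.2  -0.33] Mtool [-0.034  0.008 -0.027] op 40.31 tilt 0.0005
the job is handed in; nothing more can be done
None
```

The handpiece is in its clip rest with the chuck against the guard and the bur inside. I handed the job in at about 29 s of the 61 s allowed.

- **Pressing in:** I gripped it on the knurled band and laid it over the clips with its chuck an estimated 34 mm short of the guard. I pressed it down level at about 7 N on the wrist. After the snap it met the clip floors at 42 mm, the seated height given. I opened the fingers there before sliding it.
- **Sliding forward:** It moved at about 2 N until it stopped after about 33 mm. To rule out a finger touching the front clip, I let go and gripped again about 11 mm further back. It met the same stop at once. The wrist read at most about 9 N against that stop.
- **Last checks:** After the release the wrist force was about zero. Both camera views show the handpiece lying straight in both clips, chuck on the guard mouth.
- **Less certain:**
    - The stop came at an estimated 45 mm ahead of the front clip, near the far end of the 28–46 mm range. My first rough sighting from above gave 39–43 mm.
    - My two-view height for the nose as it lay on the bench was poor: 22 mm with the rays 7 mm apart, because the bur blurred into the paper. I relied on the tail (12 mm against 9 mm given), the top view and feel instead.
    - I compared the bystanders by eye only and saw none moved. The arm hid the pliers in the last view, so I could not check them, though nothing passed near them at bench level.

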